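Lay the resin bottle on the roller and hold the speed lever at the third notch

ROBOT

A 6-joint arm with a two-finger parallel gripper is mounted at the origin on the work surface. World frame = base frame: x ahead of the robot, y to its left, z up, the work surface at z = 0. Lengths are in m, angles in degrees, forces in N, time in s.
With the tool pointing down it reaches from about 0.4 to 0.825 m from the base axis. Payload 7 kg.
Tool frame: the origin (TCP) lies midway between the tips of the shut fingers; the grasp point (between the pads) lies 19 mm behind it; z points along the fingers, x is the direction in which the jaws open and shut, and the axes are right-handed (so a half turn about z gives the same grasp; the last joint's range is limited). The gripper opens to 88 mm and grips with 3 to 60 N. Pads are 19 mm wide; open, the fingers measure 130 mm over their backs; the gripper's body (78 mm by 193 mm) begins 47 mm behind the grasp point.
Start: joints at [-58.264, 20.546, 0.682, 0, -70.136, -16.507], TCP at [0.177, -0.651, 0.227] pointing down, gripper open.
Joint ranges: [-176.03, 176.03], [-82.01, 121.73], [-58.28, 71.71], [-173.87, 95.51], [-174.79, -0.11], [-173.66, 173.66]. Speed limits (degrees/s): [136.94, 136.94, 172.46, 180, 180, 180].

INTERFACE

Orientations are given as [roll, pitch, yaw] about the fixed x, y, z axes, in that order (R = Rz(yaw) Ry(pitch) Rx(roll)).
In Python, from plant import * gives the robot as it stands. The module is installed in compiled form; this text tells all that it offers.
- The arm moves only by the shell command python3 -m pendant 'ROWS' [OPENING]. ROWS is JSON, a list that holds one entry, the list of rows, each a list of 6 numbers: the shift along the world's x, y, z in mm, then the turn, a rotation vector about the world's x, y, z in degrees. A call has 1 to 10 rows; each row is the pose to reach, as a shift and turn from the pose commanded when the call began; what a row does not reach only later rows make up. A row lasts 1/8 s, in which the tool goes at most 62.5 mm and 10.7 degrees, less where a joint would pass 70% of its speed; a pose out of reach is approached as far as the arm can. A call with a gripper value outside its range is refused whole. OPENING is the closure, from -1 (fully open) to 1 (shut), set as the call begins (- or left out, the last holds). The fingers move at their own pace and stop on an object; the grip force is fixed at half the most. Time passes only in rows, so rows that repeat a pose let the fingers close. It gives the time, the measured TCP pose, the force and the opening at its end, in the units of the state.
- get_obs(): the state, without advancing time (a new reading comes with each control period).
- snapshot(name): name is "scene" or "side" or "wrist"; returns a dict with "pixels" (384x512x3 uint8, red, green, blue), "depth" (384x512 float32, m along the optical axis (not along the pixel's ray), 0 where there is no reading), "fx", "fy", "cx", "cy" (pixels), "pose" (4x4, takes a point from camera to world coordinates); the wrist camera has in their place "tool_from_camera" (4x4, takes a point from camera to tool coordinates, whose origin is the TCP and whose axes are the tool frame's). Camera axes: x right, y down, z forward; pixel columns grow to the right and rows downward; lengths in m; the calibration is good to about 2 mm. A picture is of the moment at which its call begins: read the wrist's pose just before it.
- close_job(): hands the job in, once; it reports no verdict.
The state is a dict: "clock": time; "joint_pos": joint angles; "qvel": joint speeds; "tau": joint torques, N m; "tool_pos": TCP position; "orientation": TCP orientation; "force": force on the tool from outside, world axes, zero at the start; "moment": the same for the moment, N m; "opening": finger opening in m.
Only numpy, scipy, OpenCV 4.12 (cv2) and the standard library are available. Lean on these libraries where they do the work, as an engineer would, in place of code of your own. Each camera call takes 0.05 s, during which the arm holds its last target. There are 200 camera calls.

TASK

Lay the tall resin bottle on its side on the two rollers of the bottle roller, along them and about midway (cap either way), set down rather than dropped, and let go of it. Then push the controller's spring-return lever down past its first two clicks to the third and finish while still holding it down there: the lever springs back if released. Leave the other things on the table where they are.

Things in the scene. Friction and masses are not known exactly. Their poses are not given: they have to be found in the camera images.
- bottle_mid (a point): Middle of the tall, slim white plastic resin bottle with a grey cap, standing upright at the start: 140 mm tall, 50 mm across, straight-sided from 0 to 104 mm above its foot, then a shoulder and a cap 31 mm across; about 0.25 kg, centre of mass about 10 mm below this point. The point is on its axis, 70 mm above the foot; z runs along the axis from foot to cap. A shorter, wider jar of the same white plastic is not the one.
- bottle: The same bottle; origin at the centre of its foot, z along its axis to the cap.
- cradle_mid (a point): Where the middle of the bottle lies when it rests on the rollers: midway along the bottle roller, 75 mm above the table. The roller is a low grey machine bolted down, base 100 x 200 x 30 mm, with two black rubber rollers 16 mm thick, 150 mm long and 28 mm apart between centres (roller tops 53 mm above the table) between aluminium end blocks 56 mm high, 60 mm wide, their inner faces 156 mm apart. y runs along the rollers, z up.
- roller: The same bottle roller; origin at the centre of its underside on the table, y along the rollers, z up.
- lever_top (a point): Pressing point: middle of the flat top of the black lever paddle (50 mm wide in y, sticking out 52 mm from the face, 12 mm thick) on the front of the controller; the point is 28 mm out from the face and 116 mm above the table at rest, and moves down with the lever. The controller is a fixed grey box 100 x 110 mm and 125 mm high; its front, with the paddle, looks along -x of this frame; z is up.
- lever (a joint): How far the lever is pushed straight down, in m: 0 at rest, first notch at 0.012, second at 0.024, third at 0.036, hard stop at 0.039. A spring always drives it back up to 0; the push needed rises and falls by 4 N around about 5 N at the top to 11 N at the third notch, up to 13 N between the second and third and 15 N at the stop.
- jar_mid (a point): Middle of a squat white jar with a grey lid, 78 mm tall, 70 mm across, standing; to be left alone. It and the bottle may stand in each other's place.
- tape: Roll of tape lying flat, 90 mm across, 24 mm high, origin underneath; leave alone.
- cup: Clear plastic cup, 76 mm across, 90 mm tall, origin under its foot; leave alone.
- torch: Black torch standing upright, 190 mm tall, head 52 mm across, origin under its foot; leave alone.
- hammer: Hammer lying on the table; leave alone.
- brush: Brush lying on the table; leave alone.
- weight: Steel cylinder weight, 50 mm across, 35 mm high, origin underneath; leave alone.
Not all that is in view belongs to the job. Leave any green look-alike of the bottle alone. What is shaped like the part that bears lever_top but red is not meant.

How it is judged (in metres and radians):
On the way, in this order (a step that is already met when the one before it is completed fails the run):
1. the bottle lies on the rollers and has been let go (x of bottle_mid in the frame of roller between -0.008 and 0.008 m and y of bottle_mid in the frame of roller between -0.035 and 0.035 m and z of bottle_mid in the frame of roller between 0.069 and 0.081 m and angle between the z axis of bottle_mid and the y axis of roller, either way round below 0.12 rad and linear speed of bottle below 0.03 m/s and contact force between each of the arm, the fingers and bottle below 0.1 N), for 0.3 s.
2. the lever is pushed to the third notch and held there by the robot (value of joint lever above 0.033 m and contact force between any of the fingers, the arm and lever above 3 N), for 0.5 s.
At the end, for the whole second after the job is handed in: Bottle lying on the rollers within 0.12 rad of their line, its middle within 35 mm along, 8 mm across and 6 mm in height of its place, at rest, untouched; the robot still presses the lever (over 3 N), more than 33 mm down (third notch at 36 mm) (all of step 1 and all of step 2); the arm keeps its last pose, push and grip.
It fails at once if the bottle is dropped (falls faster than 0.8 m/s with nothing holding it) (linear speed of bottle above 0.8 m/s and contact force between each of the fingers, the arm and bottle below 0.05 N).
It fails at once if another thing on the table is moved more than 30 mm (distance of any of jar_mid, tape, cup, torch, hammer, brush, weight from where it was at the start of the episode above 0.03 m).
It also fails if it takes over 58 s, if anything falls off the work surface, if the arm or the gripper's body presses on something with over 40 N, if the wrist force passes 120 N, or if a joint passes its speed limit or range.

## Working session

There is one attempt and no reset: what is moved stays moved. The work goes in short steps, Python scripts to look and compute and a shell command to move; the robot and the scene stay as the last step left them, time stands still between calls to the robot, and variables do not carry over. Pictures are saved under pics/ and viewed, about 8 in all and at most 12, crops included, and the job is handed in when it is done.

```bash
mkdir -p pics
cat > h.py <<'E'
from plant import *
import numpy as np, cv2
def save(n,f):
    s=snapshot(n); cv2.imwrite(f'pics/{f}.png',s['pixels'][:,:,::-1]); np.savez(f'pics/{f}.npz',**s); return s
def world(s,T=None):
    T=s['pose'] if T is None else T
    d=s['depth']; v,u=np.mgrid[:d.shape[0],:d.shape[1]]
    P=np.stack([(u-s['cx'])/s['fx']*d,(v-s['cy'])/s['fy']*d,d],-1)
    return P@np.array(T)[:3,:3].T+np.array(T)[:3,3]
def ld(f): return dict(np.load(f'pics/{f}.npz'))
E
python3 - <<'E'
from h import *
print(get_obs())
a=save('scene','scene0');b=save('side','side0')
print(a['pose'],b['pose'],a['fx'])
E
```

```text
{'clock': 0.0, 'joint_pos': array([-5.82634055e+01,  2.05915011e+01,  6.32756717e-01, -2.09359851e-02,
       -7.01374241e+01, -1.65054695e+01]), 'qvel': array([ 0.09136308, -0.00150946, -0.04315777,  0.09424945,  0.04095646,
       -0.0282776 ]), 'tau': array([ 2.75812827e-04, -5.82719886e+01,  2.93051594e+01,  6.99706793e+00,
        7.03178113e-03, -9.70552696e-05]), 'tool_pos': array([ 0.17715349, -0.65080799,  0.22561167]), 'orientation': array([-1.79991545e+02, -9.77976212e-02,  1.05223988e+02]), 'force': array([-0.73974073, -0.8919639 , -0.30297283]), 'moment': array([-0.0542498 , -0.01998496,  0.0417759 ]), 'opening': 0.08750050286375699}
[[ 0.78417451  0.46114578 -0.41522875  0.99448479]
 [ 0.62040461 -0.56862513  0.54015143 -0.61513552]
 [ 0.01297905 -0.68118282 -0.7319983   0.94826213]
 [ 0.          0.          0.          1.        ]] [[-0.80003094 -0.43718137  0.4108807   0.01928118]
 [-0.59993716  0.58875959 -0.54169876  0.70935385]
 [-0.00508934 -0.67987837 -0.73330724  1.05611877]
 [ 0.          0.          0.          1.        ]] 346.93428047983264
```

Run:
```python
import cv2
for n in('scene0','side0'):
    cv2.imwrite(f'pics/{n}b.png',cv2.resize(cv2.imread(f'pics/{n}.png'),(800,600)))
```

```text
(no output)
```

View pics/scene0.png

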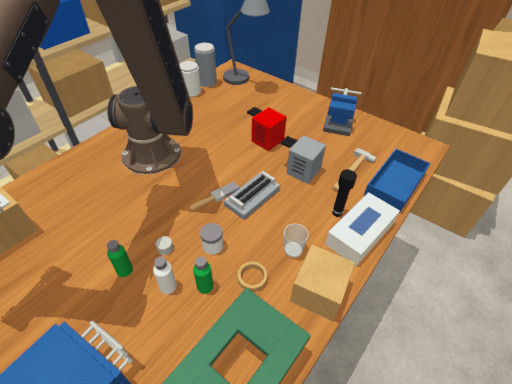

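View pics/side0.png

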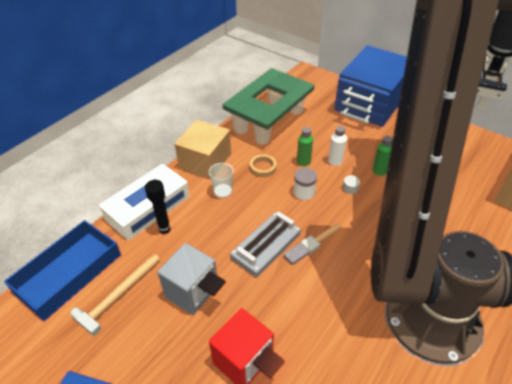

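Scene picture: the white bottle is at (165,275). It could be confused with the green bottles at (120,258) and (203,275), the squat jar at (212,238) and the weight at (165,245). The roller is at (252,193). The grey controller is at (306,159) with its paddle at (288,142), and the red look-alike is at (268,128). I choose the tall white bottle with the grey cap and measure it next.

Run:
```python
from h import *
np.set_printoptions(precision=3,suppress=True)
for n in('scene0','side0'):
    s=ld(n);W=world(s);px=s['pixels'].astype(int);hsv=cv2.cvtColor(s['pixels'],cv2.COLOR_RGB2HSV)
    ins=(W[...,0]>.25)&(W[...,0]<1)&(abs(W[...,1])<.8)&(W[...,2]>.02)&(W[...,2]<.3)&(s['depth']>0)
    gray=ins&(hsv[...,1]<60)&(hsv[...,2]>60)
    for nm,m in (('gray',gray),('green',ins&(hsv[...,1]>150)&(hsv[...,0]>45)&(hsv[...,0]<80)),('dark',ins&(hsv[...,2]<60))):
        k,l,st,c=cv2.connectedComponentsWithStats(m.astype(np.uint8))
        for i in range(1,k):
            if st[i,4]>60:
                P=W[l==i];print(n,nm,c[i].round(),st[i,4],np.percentile(P,2,0),np.percentile(P,98,0),'top',P[P[:,2]>np.percentile(P[:,2],98)-.008].mean(0))
s=ld('scene0')
c=cv2.resize(s['pixels'][210:310,90:240,::-1],(600,400));d=cv2.resize(s['pixels'][110:230,190:340,::-1],(600,480))
cv2.imwrite('pics/crop.png',cv2.resize(np.vstack([c,d]),(409,600)))
```

```text
scene0 gray [338. 125.] 248 [0.45  0.591 0.021] [0.575 0.707 0.031] top [0.518 0.637 0.026]
scene0 gray [305. 157.] 1150 [0.502 0.252 0.024] [0.599 0.356 0.129] top [0.55  0.304 0.126]
scene0 gray [365. 153.] 93 [0.658 0.523 0.021] [0.741 0.547 0.031] top [0.696 0.533 0.027]
scene0 gray [252. 194.] 989 [ 0.428 -0.029  0.022] [0.53  0.157 0.058] top [0.476 0.066 0.055]
scene0 gray [362. 228.] 2259 [0.797 0.047 0.024] [0.926 0.284 0.075] top [0.862 0.161 0.071]
scene0 gray [211. 237.] 511 [ 0.478 -0.211  0.024] [ 0.541 -0.151  0.082] top [ 0.509 -0.18   0.079]
scene0 gray [293. 245.] 259 [ 0.687 -0.063  0.022] [ 0.756 -0.008  0.092] top [ 0.724 -0.049  0.09 ]
scene0 gray [164. 244.] 198 [ 0.375 -0.305  0.022] [ 0.42  -0.261  0.039] top [ 0.398 -0.283  0.036]
scene0 gray [113. 246.] 106 [ 0.347 -0.428  0.124] [ 0.373 -0.403  0.143] top [ 0.361 -0.415  0.14 ]
scene0 gray [164. 274.] 522 [ 0.49  -0.392  0.024] [ 0.527 -0.352  0.142] top [ 0.504 -0.369  0.14 ]
scene0 gray [201. 263.] 117 [ 0.575 -0.314  0.123] [ 0.602 -0.288  0.143] top [ 0.589 -0.3    0.14 ]
scene0 gray [108. 344.] 617 [ 
[... 1379 characters left out ...]
1] [ 0.414 -0.259  0.041] top [ 0.392 -0.28   0.037]
side0 gray [265. 243.] 1853 [ 0.423 -0.018  0.023] [0.522 0.168 0.059] top [0.475 0.073 0.055]
side0 gray [309. 244.] 133 [ 0.354 -0.023  0.02 ] [0.394 0.032 0.026] top [ 0.372 -0.001  0.022]
side0 gray [186. 276.] 2377 [0.492 0.26  0.026] [0.589 0.364 0.13 ] top [0.543 0.311 0.126]
side0 gray [ 85. 320.] 310 [0.654 0.523 0.021] [0.738 0.547 0.031] top [0.692 0.535 0.026]
side0 gray [251. 368.] 140 [0.268 0.374 0.043] [0.273 0.418 0.121] top [0.27  0.394 0.117]
side0 dark [158. 202.] 608 [0.729 0.186 0.035] [0.769 0.223 0.194] top [0.75  0.203 0.191]
side0 dark [211. 283.] 305 [0.445 0.286 0.112] [0.488 0.328 0.121] top [0.467 0.307 0.117]
```

View pics/crop.png

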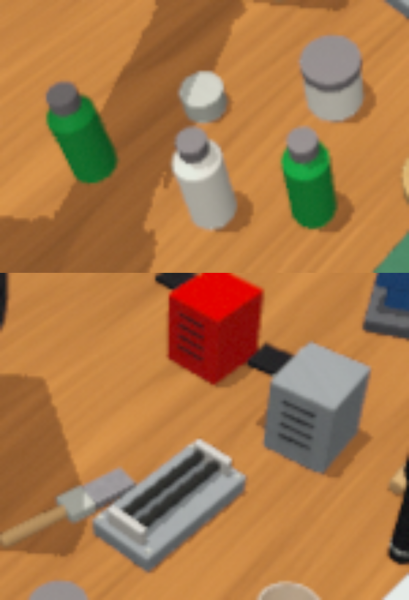

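The crop confirms it: the white bottle stands alone between the two green ones, and the weight and jar are clearly different. Next come the axis directions and the cabinet height.

Run:
```python
from h import *
np.set_printoptions(precision=3,suppress=True)
for n in('scene0','side0'):
    s=ld(n);W=world(s);hsv=cv2.cvtColor(s['pixels'],cv2.COLOR_RGB2HSV);ok=s['depth']>0
    def box(x0,x1,y0,y1,z0,z1,e=True):
        m=ok&e&(W[...,0]>x0)&(W[...,0]<x1)&(W[...,1]>y0)&(W[...,1]<y1)&(W[...,2]>z0)&(W[...,2]<z1);return W[m]
    for nm,P in (('roller',box(.40,.56,-.05,.19,.02,.06,hsv[...,1]<60)),('rubber',box(.455,.515,-.02,.155,.04,.065,hsv[...,2]<60)),('ctrltop',box(.47,.62,.23,.39,.115,.14,hsv[...,2]>70)),('paddle',box(.4,.52,.25,.36,.105,.125,hsv[...,2]<60))):
        print(n,nm,len(P),cv2.minAreaRect((P[:,:2]*1000).astype(np.float32)),P[:,2].max())
    P=box(.3,.8,-.9,-.5,.05,.6,(hsv[...,0]>95)&(hsv[...,0]<125)&(hsv[...,1]>100));print('blue',len(P),P.min(0) if len(P) else'',P.max(0) if len(P) else '')
```

```text
scene0 roller 1217 ((467.3444519042969, 70.52238464355469), (200.8182373046875, 124.23738861083984), 86.12300109863281) 0.05967966594109597
scene0 rubber 221 ((481.2708740234375, 68.17439270019531), (145.46730041503906, 38.05525207519531), 86.43781280517578) 0.05820366476979133
scene0 ctrltop 579 ((534.7249755859375, 308.11199951171875), (127.1863021850586, 112.8005142211914), 2.932511329650879) 0.13191425508963117
scene0 paddle 91 ((469.0194396972656, 300.5491638183594), (42.158775329589844, 42.168365478515625), 2.0069334506988525) 0.12104285846945817
blue 4568 [ 0.455 -0.77   0.068] [ 0.654 -0.605  0.166]
side0 roller 1846 ((462.994140625, 70.66368103027344), (199.39859008789062, 121.95964050292969), 86.25249481201172) 0.05985328875743112Traceback (most recent call last):
  File "<stdin>", line 8, in <module>
    return umr_maximum(a, axis, None, out, keepdims, initial, where)
ValueError: zero-size array to reduction operation maximum which has no identity
```

```bash
python3 -m pendant '[[[40,20,15,0,0,10],[95,50,30,0,0,20],[150,85,30,0,0,30],[205,120,30,0,0,40],[260,150,30,0,0,50],[300,170,30,0,0,60],[324,190,30,0,0,70],[324,190,30,0,0,75],[324,190,30,0,0,75]]]' -1
```

```text
clock: 1.23
tool_pos: [0.5015, -0.4607, 0.2559]
orientation: [180.0, -0.1, -179.8]
force: [-1.3, 0.5, 0.4]
opening: 0.0873
```

```bash
python3 -m pendant '[[[0,0,0,10,0,0],[0,0,0,20,0,0],[0,0,-20,30,0,0],[0,0,-40,40,0,0],[0,0,-70,45,0,0],[0,0,-95,45,0,0],[0,0,-95,45,0,0]]]'
cat >> h.py <<'E'
from scipy.spatial.transform import Rotation as R
def wrist(f):
    o=get_obs(); s=save('wrist',f); T=np.eye(4); T[:3,:3]=R.from_euler('xyz',o['orientation'],degrees=True).as_matrix(); T[:3,3]=o['tool_pos']
    return o,s,world(s,T@s['tool_from_camera'])
E
python3 - <<'E'
from h import *
np.set_printoptions(precision=3,suppress=True)
o,s,W=wrist('w1');print(o['joint_pos'],s['tool_from_camera'])
hsv=cv2.cvtColor(s['pixels'],cv2.COLOR_RGB2HSV)
m=(s['depth']>0)&(W[...,2]>.02)&(W[...,2]<.2)&(abs(W[...,0]-.5)<.06)&(abs(W[...,1]+.366)<.06)&(hsv[...,1]<70)
P=W[m];print(len(P),np.percentile(P,1,0),np.percentile(P,99,0),P[P[:,2]>P[:,2].max()-.008].mean(0))
for z in(.03,.05,.07,.09):
    Q=P[abs(P[:,2]-z)<.004];print(z,len(Q),Q[:,:2].min(0),Q[:,:2].max(0))
E
```

```text
clock: 2.1
tool_pos: [0.5006, -0.4607, 0.1593]
orientation: [134.9, -0.1, -179.9]
force: [-0.1, 1.0, 1.1]
opening: 0.0878
[ -44.9     46.149   35.137  -32.371 -110.925   42.   ] [[ 1.     0.     0.001  0.   ]
 [-0.001  0.954  0.298 -0.082]
 [-0.001 -0.298  0.954 -0.159]
 [ 0.     0.     0.     1.   ]]
5973 [ 0.478 -0.394  0.021] [ 0.525 -0.363  0.14 ] [ 0.501 -0.376  0.138]
0.03 317 [ 0.477 -0.395] [ 0.526 -0.371]
0.05 347 [ 0.477 -0.395] [ 0.525 -0.374]
0.07 373 [ 0.477 -0.395] [ 0.525 -0.373]
0.09 422 [ 0.477 -0.395] [ 0.525 -0.373]
```

View pics/w1.png

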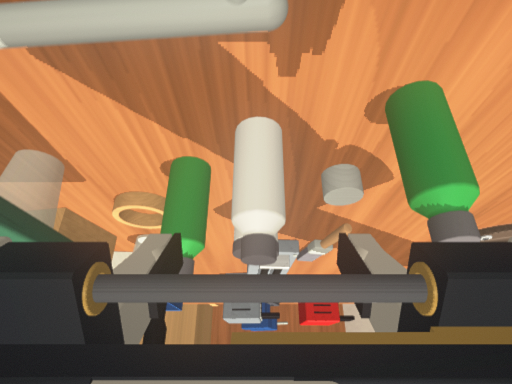

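The wrist view shows the white bottle centred between the jaws at (258,180), with a measured width of 49 mm, which agrees with the description. I approach along the tool axis and grip.

```bash
python3 -m pendant '[[[0,25,-26,0,0,0],[0,50,-53,0,0,0],[0,75,-80,0,0,0],[0,95,-101,0,0,0],[0,104,-111,0,0,0],[0,104,-111,0,0,0]]]'; python3 -m pendant '[[[0,0,0,0,0,0],[0,0,0,0,0,0],[0,0,0,0,0,0],[0,0,0,0,0,0],[0,0,0,0,0,0],[0,0,0,0,0,0]]]' 1
```

```text
clock: 2.9
tool_pos: [0.5021, -0.3571, 0.0523]
orientation: [135.1, 0.2, -179.7]
force: [-0.2, -0.1, 1.0]
opening: 0.0875
clock: 3.65
tool_pos: [0.5013, -0.3574, 0.0505]
orientation: [135.0, 0.2, -179.8]
force: [0.7, -1.0, -0.4]
opening: 0.0491
```

```bash
python3 -m pendant '[[[0,0,15,0,0,0],[0,0,40,0,0,0],[0,0,80,0,0,0],[0,0,120,0,0,0],[0,0,160,0,0,0],[0,0,190,0,0,0],[0,0,200,0,0,0]]]'; python3 -m pendant '[[[0,20,0,-9,0,0],[0,50,0,-18,0,0],[0,90,0,-27,0,0],[0,130,0,-36,0,0],[0,170,0,-45,0,0],[0,210,0,-54,0,0],[0,250,0,-63,0,0],[0,290,0,-72,0,0],[0,330,0,-81,0,0],[0,360,0,-90,0,0]]]'; python3 -m pendant '[[[0,20,0,0,0,-2],[0,20,0,0,0,-4],[0,20,0,0,0,-4]]]';python3 -c "
from h import *
print(get_obs()['joint_pos'])"
```

```text
clock: 4.53
tool_pos: [0.5015, -0.3578, 0.2546]
orientation: [135.2, 0.4, -179.8]
force: [-0.7, 0.3, -2.9]
opening: 0.0487
clock: 5.78
tool_pos: [0.501, 0.0047, 0.2513]
orientation: [-134.8, -0.0, -179.7]
force: [1.9, 0.5, -3.3]
opening: 0.0489
clock: 6.15
tool_pos: [0.5012, 0.0223, 0.2503]
orientation: [-135.0, -0.2, 176.1]
force: [0.2, -0.4, -3.2]
opening: 0.0487
[ 45.68381455  16.83599964 -26.88535262  27.30134012 -84.32268997
 -61.76844378]
```

Run:
```python
from h import *
np.set_printoptions(precision=4,suppress=True)
o,s,W=wrist('w2')
hsv=cv2.cvtColor(s['pixels'],cv2.COLOR_RGB2HSV);ok=s['depth']>0
b=ok&(abs(W[...,0]-.477)<.08)&(abs(W[...,1]-.068)<.13)
for nm,m in (('rubber',b&(hsv[...,2]<70)&(W[...,2]>.035)&(W[...,2]<.06)),('blocks',b&(hsv[...,2]>90)&(hsv[...,1]<60)&(W[...,2]>.048)&(W[...,2]<.065)),('base',b&(hsv[...,1]<60)&(W[...,2]>.02)&(W[...,2]<.038)),('white held',ok&(hsv[...,1]<60)&(W[...,2]>.2)&(hsv[...,2]>150))):
    P=W[m];print(nm,len(P))
    if len(P)>20: print(cv2.minAreaRect((P[:,:2]*1000).astype(np.float32)),np.percentile(P,1,0),np.percentile(P,99,0))
```

```text
rubber 0
blocks 0
base 219
((431.61297607421875, 38.00820541381836), (31.977760314941406, 15.383923530578613), 86.35650634765625) [0.4248 0.0241 0.0277] [0.4398 0.0541 0.0325]
white held 16993
((511.6891784667969, 23.418548583984375), (122.22465515136719, 103.29458618164062), 54.525211334228516) [ 0.464  -0.0266  0.2653] [0.5398 0.0803 0.3466]
```

View pics/w2.png

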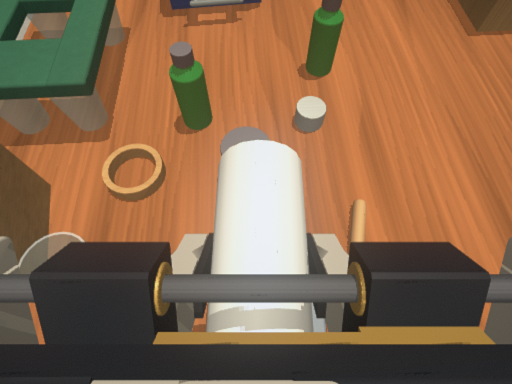

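The bottle is held level, with its foot at (260,150) and the body running down the picture. Only a strip of the roller base is visible. Its edge gives a centre at x≈0.477, which agrees with the scene and side views. I move above the roller and check clearance.

```bash
python3 -m pendant '[[[-12,18,-10,0,0,0],[-24,36,-40,0,0,0],[-24,36,-80,0,0,0],[-24,36,-120,0,0,0],[-24,36,-150,0,0,0],[-24,36,-150,0,0,0],[-24,36,-150,0,0,0]]]'
python3 - <<'E'
from h import *
np.set_printoptions(precision=4,suppress=True)
for n in('scene','side'):
    s=save(n,n+'1');W=world(s);hsv=cv2.cvtColor(s['pixels'],cv2.COLOR_RGB2HSV);ok=(s['depth']>0)&(hsv[...,1]<60)
    b=ok&(abs(W[...,0]-.477)<.05)&(abs(W[...,1]-.07)<.13)
    for nm,z0,z1,v in (('bottle',.085,.15,140),('blocks',.04,.062,90),('base',.015,.036,80)):
        P=W[b&(W[...,2]>z0)&(W[...,2]<z1)&(hsv[...,2]>v)]
        if len(P)>9: print(n,nm,len(P),cv2.minAreaRect((P[:,:2]*1000).astype(np.float32)),np.percentile(P,1,0),np.percentile(P,99,0))
a=cv2.imread('pics/scene1.png')[110:260,160:360];b=cv2.imread('pics/side1.png')[170:320,180:380]
cv2.imwrite('pics/c1.png',cv2.resize(np.vstack([a,b]),(400,600),interpolation=cv2.INTER_CUBIC))
E
```

```text
clock: 7.08
tool_pos: [0.4778, 0.0585, 0.1018]
orientation: [-135.1, -0.1, 176.1]
force: [0.3, 0.9, -2.4]
opening: 0.049
scene bottle 517 ((477.326171875, 65.9552001953125), (119.6317138671875, 89.19788360595703), 79.35417175292969) [0.4391 0.0072 0.0966] [0.523  0.1105 0.1483]
scene blocks 132 ((476.7749328613281, 68.640625), (178.0206298828125, 61.62022018432617), 85.86835479736328) [ 0.4436 -0.0213  0.0406] [0.5119 0.1553 0.0593]
scene base 611 ((478.0463562011719, 67.14791870117188), (195.87705993652344, 98.20215606689453), 87.81453704833984) [ 0.4284 -0.0312  0.016 ] [0.5268 0.1571 0.0354]
```

View pics/c1.png

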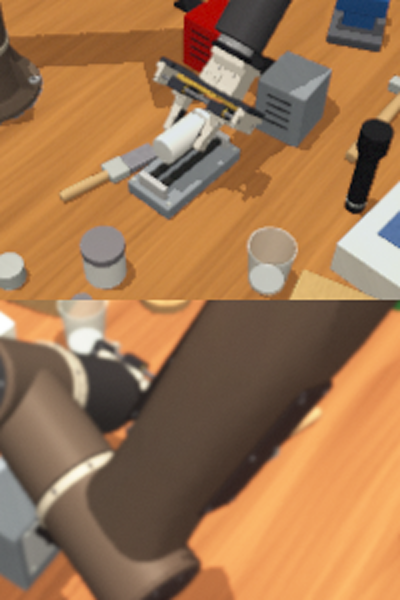

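The crop shows the bottle held level over the rollers at about (180,140), clear of the foot-side end block. I set it down slowly.

```bash
python3 -m pendant '[[[-1,0,-10,0,0,0],[-1,0,-20,0,0,0],[-1,0,-28,0,0,0],[-1,0,-32,0,0,0],[-1,0,-35,0,0,0],[-1,0,-37,0,0,0],[-1,0,-37,0,0,0],[-1,0,-37,0,0,0]]]'; python3 -m pendant '[[[0,0,-1,0,0,0],[0,0,-2,0,0,0],[0,0,-2,0,0,0],[0,0,-2,0,0,0]]]'
```

```text
clock: 8.18
tool_pos: [0.4763, 0.0586, 0.0651]
orientation: [-134.9, -0.1, 176.2]
force: [-5.1, 3.6, 10.1]
opening: 0.049
clock: 8.68
tool_pos: [0.4764, 0.0586, 0.065]
orientation: [-134.8, -0.1, 176.2]
force: [-11.4, 9.8, 25.3]
opening: 0.0492
```

```bash
python3 -m pendant '[[[0,0,2,0,0,0],[-2,0,3,0,0,0],[-2,0,3,0,0,0],[-2,0,3,0,0,0]]]'
python3 - <<'E'
from h import *
np.set_printoptions(precision=4,suppress=True)
s=save('scene','scene2');W=world(s);hsv=cv2.cvtColor(s['pixels'],cv2.COLOR_RGB2HSV)
m=(s['depth']>0)&(hsv[...,1]<60)&(hsv[...,2]>140)&(abs(W[...,0]-.477)<.04)&(W[...,1]<.08)&(W[...,1]>-.02)&(W[...,2]>.06)
P=W[m];print(len(P),P.min(0),P.max(0))
for y in np.arange(0,.08,.008):
    Q=P[abs(P[:,1]-y)<.004]
    if len(Q):print(y.round(3),len(Q),Q[:,2].max(),Q[Q[:,2]>Q[:,2].max()-.003].mean(0))
o,w,_=wrist('w3')
a=cv2.resize(cv2.imread('pics/scene2.png')[150:225,215:295],(640,600),interpolation=cv2.INTER_CUBIC)
b=cv2.imread('pics/w3.png')
cv2.imwrite('pics/c2.png',np.hstack([cv2.resize(a,(400,384)),cv2.resize(b,(400,384))]))
E
```

```text
clock: 9.18
tool_pos: [0.4748, 0.0591, 0.065]
orientation: [-135.0, -0.1, 176.2]
force: [0.1, 3.9, 5.8]
opening: 0.0489
372 [ 0.4372 -0.0109  0.0602] [0.517  0.0793 0.1063]
0.008 78 0.10275206365562528 [0.4718 0.0099 0.1013]
0.016 31 0.10190047912414324 [0.475  0.0162 0.1004]
0.024 27 0.10249999127795284 [0.4752 0.0237 0.1007]
0.032 25 0.10286203287081364 [0.472  0.0306 0.1014]
0.04 28 0.10139932760508752 [0.479  0.0409 0.0996]
0.048 29 0.10167852118156151 [0.4766 0.0487 0.1004]
0.056 44 0.10150350320967239 [0.4773 0.0563 0.1005]
0.064 44 0.10177048018848478 [0.4771 0.0637 0.1001]
0.072 44 0.10391254430159436 [0.4857 0.073  0.1024]
```

View pics/c2.png

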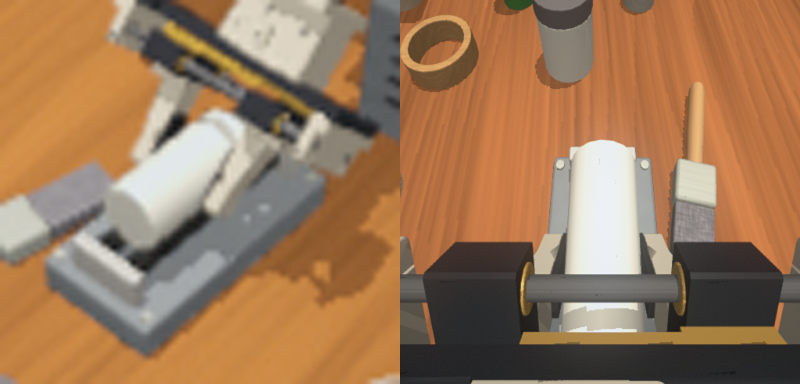

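The foot sits inside the end block, in line with the rollers. The bottle top reads about 0.101 m (expected 0.100) and is level, and the sideways force has gone, so it is seated. I release and back off along the tool axis.

```bash
python3 -m pendant '[[[0,0,0,0,0,0],[0,0,0,0,0,0],[0,0,0,0,0,0],[0,0,0,0,0,0],[0,0,0,0,0,0]]]' -1;  python3 -m pendant '[[[0,15,15,0,0,0],[0,40,40,0,0,0],[0,70,70,0,0,0],[0,95,95,0,0,0],[0,110,120,0,0,0],[0,110,150,0,0,0],[0,110,150,0,0,0]]]'
python3 - <<'E'
from h import *
np.set_printoptions(precision=4,suppress=True)
for n in ('scene','side'):
    s=save(n,n+'3');W=world(s);hsv=cv2.cvtColor(s['pixels'],cv2.COLOR_RGB2HSV)
    m=(s['depth']>0)&(hsv[...,1]<60)&(abs(W[...,0]-.477)<.05)&(abs(W[...,1]-.08)<.09)&(W[...,2]>.062)&(W[...,2]<.115)
    P=W[m];print(n,len(P))
    if len(P)>9:print(cv2.minAreaRect((P[:,:2]*1000).astype(np.float32)),np.percentile(P,1,0),np.percentile(P,99,0))
a=cv2.imread('pics/scene3.png')[100:250,180:380];b=cv2.imread('pics/side3.png')[170:320,180:380]
cv2.imwrite('pics/c3.png',cv2.resize(np.hstack([a,b]),(800,300),interpolation=cv2.INTER_CUBIC))
E
```

```text
clock: 9.9
tool_pos: [0.4743, 0.0587, 0.0645]
orientation: [-135.0, -0.2, 176.2]
force: [0.7, -0.4, 0.4]
opening: 0.0869
clock: 10.78
tool_pos: [0.4749, 0.1696, 0.2162]
orientation: [-135.2, -0.0, 176.2]
force: [-0.1, 0.1, -0.2]
opening: 0.0876
scene 468
((481.7478942871094, 77.15948486328125), (141.31822204589844, 50.3536262512207), 83.15052032470703) [0.4547 0.0076 0.0641] [0.5032 0.1428 0.1021]
side 0
```

View pics/c3.png

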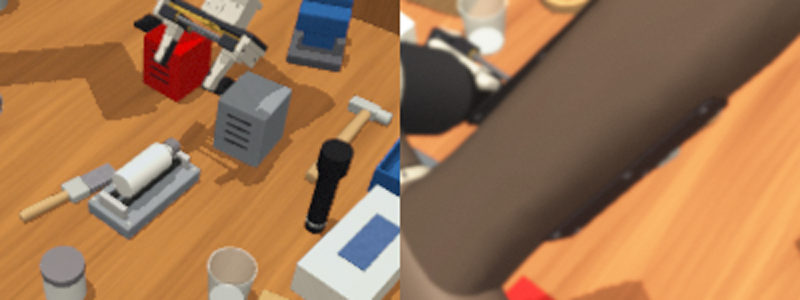

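The bottle lies on the rollers at (145,168) in the left crop: middle at about (0.479, 0.076), axis about 83°. Now I straighten the tool, shut the fingers and go above the grey controller's paddle.

```bash
python3 -m pendant '[[[0,15,20,10,0,0],[0,45,40,20,0,0],[0,80,40,30,0,0],[0,110,40,40,0,0],[-9,133,40,45,0,0],[-9,133,40,45,0,0]]]' 1; python3 -m pendant '[[[0,0,0,0,0,-10],[0,0,0,0,0,-20],[0,0,0,0,0,-30],[0,0,0,0,0,-40],[0,0,0,0,0,-50],[0,0,0,0,0,-60],[0,0,0,0,0,-70],[0,0,0,0,0,-80],[0,0,0,0,0,-86],[0,0,0,0,0,-86]]]'
python3 - <<'E'
from h import *
np.set_printoptions(precision=4,suppress=True)
o,s,W=wrist('w4');print(o['joint_pos'],o['tool_pos'],o['opening'])
hsv=cv2.cvtColor(s['pixels'],cv2.COLOR_RGB2HSV);ok=s['depth']>0
b=ok&(abs(W[...,0]-.52)<.1)&(abs(W[...,1]-.307)<.08)
for nm,m in (('paddle',b&(hsv[...,2]<70)&(W[...,2]>.1)&(W[...,2]<.122)),('top',b&(hsv[...,2]>70)&(W[...,2]>.115)&(W[...,2]<.135))):
    P=W[m];print(nm,len(P))
    if len(P)>20: print(cv2.minAreaRect((P[:,:2]*1000).astype(np.float32)),np.percentile(P,1,0),np.percentile(P,99,0))
E
```

```text
clock: 11.62
tool_pos: [0.465, 0.3011, 0.2545]
orientation: [-179.9, -2.8, 177.3]
force: [-0.0, 1.2, -0.7]
opening: 0.0331
clock: 12.88
tool_pos: [0.465, 0.301, 0.2533]
orientation: [-179.9, -2.6, 91.5]
force: [-1.0, -0.1, -0.0]
opening: 0.0006
[  51.8709    7.4185  -12.5522   -1.9203  -68.1112 -139.7237] [0.465  0.301  0.2533] 0.0005644454453003931
paddle 436
((483.8866882324219, 309.08404541015625), (20.276214599609375, 40.624996185302734), 6.272755146026611) [0.4737 0.2924 0.1145] [0.4931 0.3288 0.1177]
top 4421
((498.4325256347656, 299.983642578125), (110.21743774414062, 106.37792205810547), 33.47337341308594) [0.4442 0.2546 0.1151] [0.533  0.3593 0.1264]
```

View pics/w4.png

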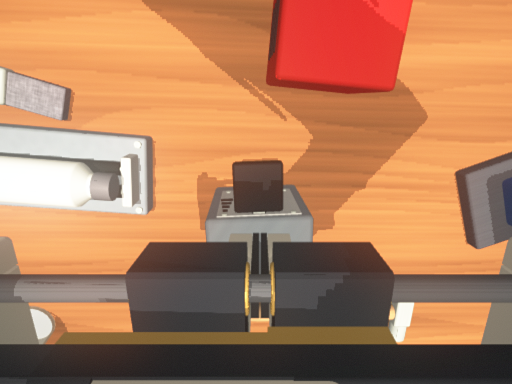

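The wrist view shows the paddle at columns 233–283, rows 160–213, with the fingers shut. I take its world position from those pixels.

Run:
```python
from h import *
np.set_printoptions(precision=4,suppress=True)
s=ld('w4');T=np.eye(4);T[:3,:3]=R.from_euler('xyz',[-179.9,-2.6,91.5],degrees=True).as_matrix();T[:3,3]=[.465,.301,.2533]
W=world(s,T@s['tool_from_camera'])
for u,v in((236,163),(280,163),(238,209),(280,208),(258,185)):print(W[v,u])
```

```text
[0.4442 0.283  0.1145]
[0.4432 0.3257 0.1155]
[0.4906 0.2853 0.1172]
[0.4896 0.3279 0.1157]
[0.4656 0.3049 0.1161]
```

```bash
python3 -m pendant '[[[0,4,-40,-2.6,0,0],[0,4,-80,-2.6,0,0],[0,4,-110,-2.6,0,0],[0,4,-128,-2.6,0,0],[0,4,-128,-2.6,0,0]]]' 1; python3 -m pendant '[[[0,0,-5,0,0,0],[0,0,-10,0,0,0],[0,0,-15,0,0,0],[0,0,-20,0,0,0],[0,0,-25,0,0,0],[0,0,-30,0,0,0],[0,0,-35,0,0,0],[0,0,-35,0,0,0]]]'
```

```text
clock: 13.55
tool_pos: [0.4646, 0.3047, 0.1247]
orientation: [-179.7, -0.0, 91.5]
force: [0.3, -0.8, 0.6]
opening: 0.0005
clock: 14.55
tool_pos: [0.4657, 0.3061, 0.0923]
orientation: [-179.9, -0.3, 91.4]
force: [-1.6, -0.5, 8.6]
opening: 0.0006
```

```bash
python3 -m pendant '[[[0,0,-4,0,0,0],[0,0,-8,0,0,0],[0,0,-11,0,0,0],[0,0,-13,0,0,0],[0,0,-13,0,0,0],[0,0,-13,0,0,0]]]'
```

```text
clock: 15.3
tool_pos: [0.4657, 0.3061, 0.0799]
orientation: [-179.9, -0.3, 91.4]
force: [-3.6, -1.3, 11.5]
opening: 0.0002
```

```bash
python3 -m pendant '[[[0,0,-1,0,0,0],[0,0,-1,0,0,0],[0,0,-1,0,0,0]]]';python3 -m pendant '[[[0,0,-1,0,0,0],[0,0,-1,0,0,0],[0,0,-1,0,0,0]]]'
```

```text
clock: 15.68
tool_pos: [0.4657, 0.3061, 0.0791]
orientation: [-180.0, -0.3, 91.4]
force: [-4.4, -1.3, 12.5]
opening: 0.0004
clock: 16.05
tool_pos: [0.4657, 0.3061, 0.0782]
orientation: [-180.0, -0.3, 91.4]
force: [-4.7, -1.8, 13.9]
opening: 0.0
```

The force rises from 11.5 to 13.9 N, as expected between the third notch and the stop, and the depth is about 38 mm. I hold there and do a last check.

```bash
python3 -m pendant '[[[0,0,0,0,0,0],[0,0,0,0,0,0],[0,0,0,0,0,0],[0,0,0,0,0,0],[0,0,0,0,0,0],[0,0,0,0,0,0]]]'
python3 - <<'E'
from h import *
np.set_printoptions(precision=4,suppress=True)
s=save('scene','scene4');W=world(s);hsv=cv2.cvtColor(s['pixels'],cv2.COLOR_RGB2HSV);ok=s['depth']>0
P=W[ok&(hsv[...,1]<60)&(abs(W[...,0]-.477)<.05)&(abs(W[...,1]-.08)<.09)&(W[...,2]>.062)&(W[...,2]<.115)]
print(cv2.minAreaRect((P[:,:2]*1000).astype(np.float32)),np.percentile(P,99,0))
P=W[ok&(hsv[...,2]<60)&(abs(W[...,0]-.465)<.03)&(abs(W[...,1]-.305)<.03)&(W[...,2]>.05)&(W[...,2]<.095)]
print('paddle',len(P),np.percentile(P,[5,50,95],0) if len(P) else '')
d=np.abs(s['pixels'].astype(int)-ld('scene0')['pixels']).sum(-1)>90
for nm,(u,v) in dict(jar=(211,237),cup=(293,245),weight=(164,244),tape=(252,277),torch=(344,189),hammer=(357,165),brush=(215,196)).items():print(nm,d[v-14:v+15,u-14:u+15].mean().round(2))
cv2.imwrite('pics/c4.png',cv2.resize(s['pixels'][90:310,130:400,::-1],(736,600),interpolation=cv2.INTER_CUBIC))
E
```

```text
clock: 16.8
tool_pos: [0.4657, 0.3061, 0.0782]
orientation: [-180.0, -0.3, 91.4]
force: [-5.0, -1.4, 14.0]
opening: 0.0002
((481.9473571777344, 76.55547332763672), (142.12789916992188, 48.52212905883789), 83.43302154541016) [0.503  0.142  0.1031]
paddle 24 [[0.4513 0.28   0.07  ]
 [0.47   0.2826 0.0755]
 [0.4823 0.2904 0.0787]]
jar 0.0
cup 0.0
weight 0.4
tape 0.0
torch 0.0
hammer 0.0
brush 0.51
```

View pics/c4.png

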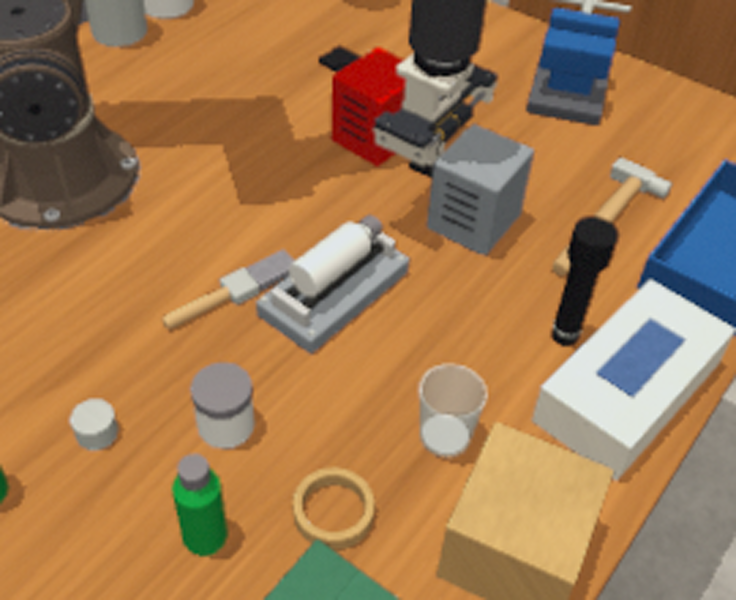

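The last picture shows the bottle on the rollers at (335,258) and the fingers on the grey controller's paddle at (425,160). The weight (94,424) and brush (230,290) are in place; their pixel differences come from the arm's shadow having moved off them.

```bash
python3 -c "
from plant import *
print(close_job())"
```

```text
the job is handed in; nothing more can be done
None
```

I laid the white bottle along the two rollers with its cap toward +y, let go of it, and handed the job in at about 17 s with the shut fingers holding the lever down. No verdict is reported, so these are my own last readings:

- **Bottle:** its middle is about (0.479, 0.077), roughly 2–3 mm across and 8 mm along from the roller's middle. It lies within about 3° of the roller line (the limit is about 7°). The top reads 0.101–0.103 m against an expected 0.100, and the cameras tend to read 2–3 mm high.
- **Setting down:** on the way down the bottle touched one roller first, with up to about 29 N in total on the wrist. I eased off, moved it 2 mm across and released it once it was seated.
- **Lever:** the fingertips are at z = 0.078, about 38 mm down, so past the third notch (36 mm) and just short of the stop (39 mm). The push is steady at 14 N.
- **Other things:** the jar, cup, tape, torch and hammer show no change in the pictures. The automatic comparison flagged the weight and brush, but the last picture shows both in place. I put the difference down to the arm's shadow moving off them.
- **Camera disagreement:** the scene and side cameras differed by 6–8 mm, so I used their average and corrected it with the wrist camera. The arm blocked the side camera's view of the bottle after release.

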